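# Snap the food box lid shut all round

### The job

The blue lid of the food box on the range has sections of its rim still sticking up: press each raised rim section down with the fingertips until it clicks, so that all four sides are shut flush with the corners. Only press: do not pick up, tip or shove the box, and leave the jam jar, the spice jar and the fork where they are.

Things in the scene. Friction and masses are not known exactly. Their poses are not given: they have to be found in the camera images.
- food_box: White plastic food box with a blue snap-fit lid, loose, about 1.6 kg, on the range's black glass top. 200 (its x) x 150 (its y) mm over the lid rim, 72 mm high when shut. Origin: centre of the underside; z up. Lid panel 66 mm, four fixed corners 72 mm above the underside; between them four moving rim sections: 80 mm when up (orange seal shows under it), 72 mm when shut (flush with the corners).
- long_1_top (a point): Centre of the upper face of the rim section on the box's +y side (long side), 62 mm from the box's centre, marked with a white bar. The section is blue, 144 mm long along the box's x and 26 mm wide. The point moves with the section; its axes are the box's.
- long_1 (a joint): How far the rim section on the box's +y side is pressed down, in m: 0 = up, 0.008 = clicked shut. It moves straight down, resists with up to about 6 N over the first 3 mm, snaps down by itself once past half way, stays there, and meets a hard stop at 0.008. Let go before it snaps, it springs back up. It starts up.
- long_2_top (a point): Centre of the upper face of the rim section on the box's -y side (long side), 62 mm from the box's centre, marked with a white bar. The section is blue, 144 mm long along the box's x and 26 mm wide. The point moves with the section; its axes are the box's.
- long_2 (a joint): How far the rim section on the box's -y side is pressed down, in m: 0 = up, 0.008 = clicked shut. It moves straight down, resists with up to about 6 N over the first 3 mm, snaps down by itself once past half way, stays there, and meets a hard stop at 0.008. Let go before it snaps, it springs back up. It starts up.
- short_1_top (a point): Centre of the upper face of the rim section on the box's +x side (short side), 87 mm from the box's centre, marked with a white bar. The section is blue, 94 mm long along the box's y and 26 mm wide. The point moves with the section; its axes are the box's.
- short_1 (a joint): How far the rim section on the box's +x side is pressed down, in m: 0 = up, 0.008 = clicked shut. It moves straight down, resists with up to about 6 N over the first 3 mm, snaps down by itself once past half way, stays there, and meets a hard stop at 0.008. Let go before it snaps, it springs back up. It starts up.
- short_2_top (a point): Centre of the upper face of the rim section on the box's -x side (short side), 87 mm from the box's centre, marked with a white bar. The section is blue, 94 mm long along the box's y and 26 mm wide. The point moves with the section; its axes are the box's.
- short_2 (a joint): How far the rim section on the box's -x side is pressed down, in m: 0 = up, 0.008 = clicked shut. It moves straight down, resists with up to about 6 N over the first 3 mm, snaps down by itself once past half way, stays there, and meets a hard stop at 0.008. Let go before it snaps, it springs back up. At the start it may be up or already shut.
- jam_jar: Glass jar of red jam with a yellow lid, 71 mm across, 110 mm high, standing on the range near the box; origin: centre of the underside. Bystander.
- spice_jar: Spice jar with a pale cap, 47 mm across, 98 mm high, standing on the range near the box; origin: centre of the underside. Bystander.
- fork: Fork with a red handle, 195 x 26 x 14 mm, lying on the range near the front right; origin: centre of its underside. Bystander.

How it is judged:
By the outcome, as a careful person would: the job done as asked, in the order asked, and still so for the second after the job is handed in, with the robot touching nothing.
It also fails if it takes over 51 s, if anything falls off the work surface, if the arm or the gripper's body presses on something with over 40 N, if the wrist force passes 120 N, or if a joint passes its speed limit or range.

### The arm

A 6-joint arm with a two-finger parallel gripper is mounted at the origin on a cart in front of the work surface, level with it; the furniture and walls round the work are solid. World frame = base frame: x ahead of the robot, y to its left, z up, the work surface at z = 0. Lengths are in mm, angles in rad, forces in N, time in s.
With the tool pointing down it reaches from about 275 to 750 mm from the base axis. Payload 10.2 kg.
Tool frame: the origin (TCP) lies midway between the tips of the shut fingers; the grasp point (between the pads) lies 19 mm behind it; z points along the fingers, y is the direction in which the jaws open and shut (so a half turn about z gives the same grasp; the last joint's range is limited). The gripper opens to 85 mm and grips with 20 to 120 N. Pads are 22 mm wide; open, the fingers measure 114 mm over their backs; the gripper's body (76 mm by 85 mm) begins 54 mm behind the grasp point. The pads swing forward as they close: fully open they stand 13 mm farther back than shut.
Start: joints at [1.026, 0.313, 1.498, -0, 1.331, -0.223], TCP at [166.057, 498.052, 231.294] pointing down, gripper open.
Joint ranges: [-2.94, 2.94], [-0.97, 2.17], [0.19, 2.56], [-1.23, 4.37], [0.02, 3.11], [-2.88, 2.88]. Speed limits (rad/s): [2.39, 2.39, 3.01, 3.14, 3.14, 3.14].

### API

Orientations are given as a unit quaternion [w, x, y, z].
In Python, from rig import ctrl gives the robot as it stands.
- The arm moves only by the tool carry_out, never from a script. Its argument "plan" is a list of rows, each a list of 3 entries, a list of its own where there are three numbers: the finger opening in mm, from 0 to 85.4, then the shift along the tool's x, y, z in mm, then the turn, a rotation vector about the tool's x, y, z in units of 6 degrees (1.0 is 6 degrees). In form: [[grip, [x, y, z], [ax, ay, az]], ...]. A call has 1 to 20 rows; each row shifts and turns the commanded pose from where the row before left it, along the tool's axes as they then stand; what a row does not reach is not made up. A row lasts 1/12 s, in which the tool goes at most 41.7 mm and 7.16 degrees, less where a joint would pass 70% of its speed; a pose out of reach is approached as far as the arm can. A call with a gripper value outside its range is refused whole. The fingers move at their own pace and stop on an object; "grip_force" is the grip in N (left out, the last holds). Time passes only in rows, so rows that do not move let the fingers close. It gives the time, the measured TCP pose, the force and the opening at its end, in the units of the state.
- ctrl.sense(): the state, without advancing time (a new reading comes with each control period).
- ctrl.capture(name): name is "scene" or "side" or "wrist"; returns a dict with "color" (420x560x3 uint8, blue, green, red), "range_z" (420x560 float32, mm along the optical axis (not along the pixel's ray), 0 where there is no reading), "fx", "fy", "cx", "cy" (pixels), "cam_to_world" (4x4, takes a point from camera to world coordinates); the wrist camera has in their place "tool_from_camera" (4x4, takes a point from camera to tool coordinates, whose origin is the TCP and whose axes are the flange's). Camera axes: x right, y up, looking along -z (the intrinsics and any distortion apply to the point x, -y, -z); pixel columns grow to the right and rows downward; lengths in mm; the calibration is good to about 2 mm. A picture is of the moment at which its call begins: read the wrist's pose just before it.
- ctrl.finish_job(): hands the job in, once; it reports no verdict.
The state is a dict: "time_s": time; "joints": joint angles; "dq": joint speeds; "tau": joint torques, N m; "eef_pos": TCP position; "ee_rot": TCP orientation; "force": force on the tool from outside, world axes, zero at the start; "wrist_torque": the same for the moment, N m; "grip_width": opening from 0.0 (shut) to 1.0 (fully open).
Only numpy, scipy, OpenCV 4.12 (cv2) and the standard library are available. Lean on these libraries where they do the work, as an engineer would, in place of code of your own. Each camera call takes 0.05 s, during which the arm holds its last target.

## Working session

There is one attempt and no reset: what is moved stays moved. The work goes in short steps, Python scripts to look and compute and a tool call to move; the robot and the scene stay as the last step left them, time stands still between calls to the robot, and variables do not carry over. Pictures are saved under pics/ and viewed, and the job is handed in when it is done.

Besides the shell and the picture viewer there is one more tool, called after "Call:" as name([rows], argument=value, ...), one row to a line, values as JSON. carry_out: Moves the arm, as the interface text tells. Its arguments: {"type":"object","properties":{"plan":{"type":"array"},"grip_force":{"type":"number"}},"required":["plan"]}

```bash
mkdir -p pics; ls; cat > h.py <<'E'
import numpy as np,cv2
from rig import ctrl
def snap(n,f):
    s=ctrl.sense(); d=ctrl.capture(n); np.savez('pics/'+f+'.npz',**d); cv2.imwrite('pics/'+f+'.png',d['color']); return s,d
def cloud(d):
    z=np.asarray(d['range_z'],float); h,w=z.shape
    u,v=np.meshgrid(np.arange(w),np.arange(h))
    p=np.stack([(u-d['cx'])/d['fx']*z,-(v-d['cy'])/d['fy']*z,-z],-1)
    T=np.asarray(d['cam_to_world']); return p@T[:3,:3].T+T[:3,3]
E
python3 - <<'E'
from h import *
s,d=snap('scene','sc1'); print(s); print({k:(v if np.size(v)<17 else v.shape) for k,v in d.items()})
s,d=snap('side','sd1'); print({k:(v if np.size(v)<17 else v.shape) for k,v in d.items()})
E
```

```text
pics
{'time_s': 0.0, 'joints': array([ 1.02560762e+00,  3.13440993e-01,  1.49844017e+00, -2.88652325e-06,
        1.33101658e+00, -2.23394134e-01]), 'dq': array([ 0.00021928, -0.00077842,  0.00100928,  0.00021689, -0.00043818,
       -0.00117844]), 'tau': array([-4.18557511e-04, -4.12266076e+01, -2.59747821e+01, -1.87056344e-04,
        4.12703172e-03,  1.18994086e-05]), 'eef_pos': array([165.91112313, 497.81798736, 230.73852915]), 'ee_rot': array([-2.43340864e-04,  1.60203597e-01,  9.87083777e-01, -6.05476030e-04]), 'force': array([-0.20630424,  0.12909594, -0.07955736]), 'wrist_torque': array([-0.05445038,  0.01764607,  0.01090214]), 'grip_width': 1.003477341882568}
{'color': (420, 560, 3), 'range_z': (420, 560), 'fx': 498.3277488045818, 'fy': 498.3277488045818, 'cx': 273.924237134581, 'cy': 213.10307835187004, 'cam_to_world': array([[ 6.02397465e-01,  5.93609617e-01, -5.33614952e-01,
        -2.19665363e+02],
       [-7.98181218e-01,  4.43881566e-01, -4.07278649e-01,
        -6.37861844e+02],
       [-4.90268235e-03,  6.71265058e-01,  7.41201178e-01,
         1.11931970e+03],
       [ 0.00000000e+00,  0.00000000e+00,  0.00000000e+00,
         1.00000000e+00]])}
{'color': (420, 560, 3), 'range_z': (420, 560), 'fx': 433.83285431102695, 'fy': 433.83285431102695, 'cx': 274.45243250816947, 'cy': 208.32792374090948, 'cam_to_world': array([[ 8.11678212e-01,  2.62992535e-01, -5.21549046e-01,
        -1.04040421e+02],
       [-5.83925933e-01,  3.43246309e-01, -7.35671446e-01,
        -9.96689051e+02],
       [-1.44563141e-02,  9.01674497e-01,  4.32173712e-01,
         6.38900102e+02],
       [ 0.00000000e+00,  0.00000000e+00,  0.00000000e+00,
         1.00000000e+00]])}
```

View pics/sc1.png

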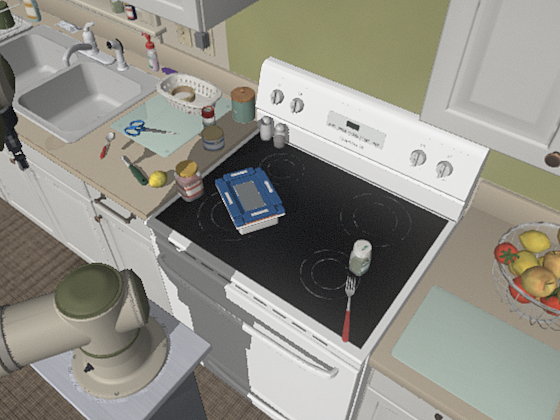

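View pics/sd1.png

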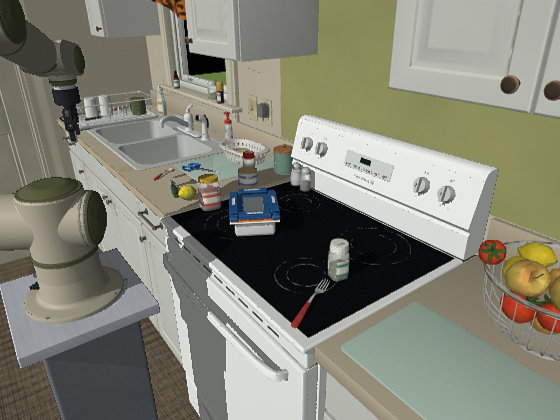

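The scene view shows the box lid around (250,197), the jam jar at (188,180), the spice jar at (360,257) and the fork at (348,305). Next I'll measure the lid.

```bash
python3 - <<'E'
from h import *
for f,(r0,r1,c0,c1) in {'sc1':(150,250,160,300),'sd1':(170,250,190,300)}.items():
    d=dict(np.load(f'pics/{f}.npz')); P=cloud(d); im=d['color']
    hsv=cv2.cvtColor(im,cv2.COLOR_BGR2HSV)
    m=cv2.inRange(hsv,(100,120,50),(125,255,255))>0
    k=np.zeros_like(m);k[r0:r1,c0:c1]=1; m&=k
    p=P[m]; p=p[(p[:,2]>55)&(p[:,2]<95)&(p[:,0]>250)]
    print(f,len(p),p.min(0),p.max(0),np.histogram(p[:,2],bins=np.arange(55,95,2))[0])
    r=cv2.minAreaRect(p[:,:2].astype(np.float32));print(r)
    np.save('pics/'+f+'_blue.npy',p)
    q=P[r0:r1,c0:c1].reshape(-1,3); 
    crop=cv2.resize(im[r0:r1,c0:c1],None,fx=5,fy=5,interpolation=cv2.INTER_CUBIC); cv2.imwrite('pics/'+f+'_z.png',crop)
    g=P[200:205,300:310].reshape(-1,3); print('glass',g.mean(0))
    # top-down height map 250..650 x, -50..350 y, 1.5mm
    H=np.zeros((300,300));
    a=P.reshape(-1,3); i=((a[:,0]-250)/1.5).astype(int); j=((a[:,1]-0)/1.5).astype(int)
    ok=(i>=0)&(i<300)&(j>=0)&(j<300)&(a[:,2]>20)&(a[:,2]<150)
    np.maximum.at(H,(i[ok],j[ok]),a[ok,2])
    v=np.clip((H-55)*8,0,255).astype(np.uint8)
    cv2.imwrite('pics/'+f+'_h.png',cv2.resize(cv2.applyColorMap(v[::-1,::-1],cv2.COLORMAP_JET),(600,600),interpolation=0))
E
```

```text
sc1 1616 [437.01879426 -77.43945763  58.83468832] [659.08838414 160.04653015  86.26883071] [  0   1  17  66 171 194 124  89  75  91 138 272 240 114  19   5   0   0
   0]
((550.698486328125, 44.60582733154297), (209.37283325195312, 149.9803924560547), 59.23889923095703)
glass [ 6.80162574e+02 -7.03555964e+01 -5.08345669e-01]
sd1 1023 [437.32840642 -81.63915722  61.77442927] [661.67829245 158.67731739  83.44308249] [  0   0   0   6 101 178  73  57  68  42  59 157 230  50   2   0   0   0
   0]
((550.3779907226562, 40.82440948486328), (204.90626525878906, 148.92872619628906), 59.2841911315918)
glass [ 7.81004014e+02  6.88822679e+01 -2.26713145e-01]
```

View pics/sc1_z.png

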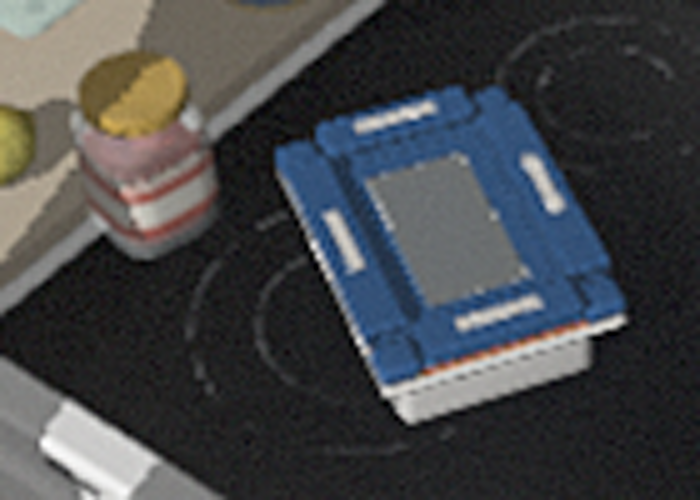

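```bash
python3 - <<'E'
from h import *
# box frame stats: yaw candidates; lid top surface rotated
for f in ('sc1','sd1'):
    d=dict(np.load(f'pics/{f}.npz')); P=cloud(d).reshape(-1,3)
    b=np.load('pics/'+f+'_blue.npy'); r=cv2.minAreaRect(b[:,:2].astype(np.float32))
    c=np.array(r[0]); corners=cv2.boxPoints(r); print(corners)
    e=[corners[1]-corners[0],corners[2]-corners[1]]; e=max(e,key=np.linalg.norm); ex=e/np.linalg.norm(e)
    if ex[0]<0: ex=-ex
    ey=np.array([-ex[1],ex[0]]); print('ex',ex,np.degrees(np.arctan2(ex[1],ex[0])))
    L=np.c_[(P[:,:2]-c)@ex,(P[:,:2]-c)@ey,P[:,2]]
    for n,m in {'+y':(abs(L[:,0])<60)&(abs(L[:,1]-62)<9),'-y':(abs(L[:,0])<60)&(abs(L[:,1]+62)<9),'+x':(abs(L[:,1])<38)&(abs(L[:,0]-87)<9),'-x':(abs(L[:,1])<38)&(abs(L[:,0]+87)<9),'mid':(abs(L[:,0])<50)&(abs(L[:,1])<30),'cor':(abs(L[:,0])>80)&(abs(L[:,0])<95)&(abs(L[:,1])>60)&(abs(L[:,1])<70)}.items():
        z=L[m,2]; print(n,len(z),np.percentile(z,[10,50,90]).round(1))
    # objects
    for n,(lo,hi) in {'jars':(85,120)}.items():
        m=(P[:,2]>lo)&(P[:,2]<hi)&(P[:,0]>300)&(P[:,0]<750)&(abs(P[:,1])<330)
        q=P[m]; 
        for s in (1,-1):
            t=q[(q[:,1]-(0))*s>0]
            if len(t): print(s,len(t),t.min(0).round(),t.max(0).round(), ((np.median(t[:,:2],0)-c)@ex,(np.median(t[:,:2],0)-c)@ey))
E
```

```text
[[432.71597   -6.997528]
 [561.5953   -83.706436]
 [668.681     96.20918 ]
 [539.8017   172.91809 ]]
ex [0.5114596 0.8593073] 59.238895
+y 265 [-2.3 78.  81.6]
-y 173 [76.4 79.3 82. ]
+x 122 [64.4 78.6 81.9]
-x 398 [-1.5 25.1 80.7]
mid 493 [63.1 66.  68.6]
cor 85 [-2.6 69.1 73.9]
1 399 [459.  23.  85.] [621. 271. 114.] (np.float64(130.07514823874496), np.float64(146.89849177708183))
-1 110 [ 536. -330.   85.] [583. -20. 102.] (np.float64(-310.5510503876197), np.float64(-192.68884070213488))
[[434.0291    -9.220795]
 [562.0648   -85.290634]
 [666.72687   90.86961 ]
 [538.69116  166.93945 ]]
ex [0.51078016 0.85971135] 59.284187
+y 118 [-0.6 79.3 81.2]
-y 116 [-0.8 79.3 81.3]
+x 113 [64.6 77.1 81.2]
-x 558 [ 0.5 32.7 78.8]
mid 252 [65.2 66.7 68.1]
cor 51 [-0.9 55.6 72.1]
1 254 [464. 200.  85.] [530. 271. 114.] (np.float64(126.32000274852578), np.float64(143.49824373845001))
-1 64 [ 538. -330.   87.] [ 582. -309.  100.] (np.float64(-308.5196106625355), np.float64(-192.09381920318276))
```

View pics/sc1_h.png

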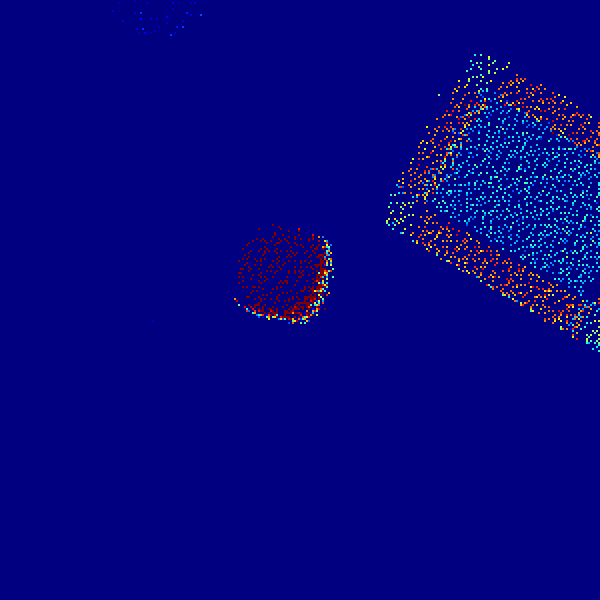

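```bash
cat > fit.py <<'E'
from h import *
from scipy.optimize import minimize
def fit(P,x0):
    P=P.reshape(-1,3); P=P[np.isfinite(P).all(1)&(np.hypot(P[:,0]-x0[0],P[:,1]-x0[1])<150)&(P[:,2]<95)]
    def loc(p):
        c,s=np.cos(p[2]),np.sin(p[2]); d=P[:,:2]-p[:2]; return d@[c,s],d@[-s,c]
    def cost(p,hs=(80,80,80,80)):
        x,y=loc(p); ax,ay=abs(x),abs(y); t=np.zeros(len(P)); ins=(ax<100)&(ay<75)
        t[ins]=72; t[(ax<74)&(ay<49)]=66
        ly=(ax<72)&(ay>49)&(ay<75); t[ly]=80; lx=(ay<47)&(ax>74)&(ax<100); t[lx]=80
        e=abs(P[:,2]-t); e=np.minimum(e,20)
        e[(~ins)&(P[:,2]<58)]=0
        return e.sum()
    best=None
    for dx in np.arange(-9,10,3):
      for dy in np.arange(-9,10,3):
        for a in np.radians([-3,0,3]):
          p=np.array(x0)+[dx,dy,a]; c=cost(p)
          if best is None or c<best[0]: best=(c,p)
    r=minimize(cost,best[1],method='Nelder-Mead',options=dict(initial_simplex=best[1]+np.array([[0,0,0],[3,0,0],[0,3,0],[0,0,.04]]),xatol=.02,fatol=.1))
    p=r.x; x,y=loc(p)
    out={}
    for n,m in {'+y':(abs(x)<64)&(abs(y-62)<9),'-y':(abs(x)<64)&(abs(y+62)<9),'+x':(abs(y)<40)&(abs(x-87)<9),'-x':(abs(y)<40)&(abs(x+87)<9),'mid':(abs(x)<50)&(abs(y)<30),'cor':(abs(x)>80)&(abs(x)<96)&(abs(y)>56)&(abs(y)<71)}.items():
        z=P[m,2]; out[n]=(len(z),np.percentile(z,[10,50,90]).round(1) if len(z) else None)
    return p,r.fun/len(P),out
E
python3 - <<'E'
from fit import *
for f in ('sc1','sd1'):
    d=dict(np.load(f'pics/{f}.npz')); P=cloud(d)
    p,c,o=fit(P,[550,43,np.radians(59.2)]); print(f,p[:2],np.degrees(p[2]),c); [print(k,*v) for k,v in o.items()]
    hsv=cv2.cvtColor(d['color'],cv2.COLOR_BGR2HSV); m=(hsv[...,1]<70)&(hsv[...,2]>150)&(abs(P[...,2]-78)<10)&(np.hypot(P[...,0]-550,P[...,1]-43)<130)
    n,l,s,c=cv2.connectedComponentsWithStats(m.astype(np.uint8))
    for i in range(1,n):
        if s[i,4]>5:
            q=P[l==i].mean(0); dd=q[:2]-p[:2]; a=p[2]
            print('bar',s[i],q.round(1),(dd@[np.cos(a),np.sin(a)]).round(1),(dd@[-np.sin(a),np.cos(a)]).round(1))
E
```

```text
sc1 [562.72914364  57.93931671] 58.04267979867691 3.744422392690882
+y 229 [-1.  78.1 81.5]
-y 158 [75.8 78.9 81.5]
+x 14 [74.4 76.8 78.7]
-x 50 [64.3 68.4 78.4]
mid 478 [63.1 65.9 68.4]
cor 107 [-1.7 67.  80. ]
bar [231 170  16   6  40] [596.5 118.   79.7] 68.9 3.2
bar [264 181   9  12  38] [603.8  11.1  79.3] -18.0 -59.7
bar [225 192   8  13  37] [497.9  75.7  79.2] -19.2 64.4
bar [223 198   4   8  10] [481.7  76.7  75.2] -26.9 78.7
bar [251 209  17   7  43] [506.5 -31.4  80.2] -105.5 0.5
sd1 [563.65608601  62.66098214] 59.256964048450314 3.500771649977604
+y 92 [-0.1 79.4 81.3]
-y 96 [-0.2 79.6 81.4]
+x 1 [77.9 77.9 77.9]
-x 0 None
mid 256 [65.  66.6 68.3]
cor 65 [-0.4 74.1 80.2]
bar [248 189  10   2  11] [597.1 117.7  80.4] 64.4 -0.6
bar [271 196   4   7  16] [603.2   9.   80.7] -25.8 -61.4
bar [232 198   3   7  19] [499.   75.4  80.1] -22.1 62.1
bar [248 212  15   2  21] [507.3 -32.5  80.4] -110.6 -0.2
```

The four white bars give a consistent box pose. They sit 174 mm and 124 mm apart, both cameras agree, and all are at z≈80, so all four sections are up. The centre is about (551,43) and the yaw about 58.8°. With the tool's y turned to the box's x, the tool's x is the box's +y. I'll turn and travel to above the +y section.

Call:
carry_out([
  [0, [0, 0, 0], [0, 0, 1.07]],
  [0, [0, 0, 0], [0, 0, 1.07]],
  [0, [-31.5, -11.8, 0], [0, 0, 0]],
  [0, [-31.5, -11.8, 0], [0, 0, 0]],
  [0, [-31.5, -11.8, 0], [0, 0, 0]],
  [0, [-31.5, -11.8, 0], [0, 0, 0]],
  [0, [-31.5, -11.8, 0], [0, 0, 0]],
  [0, [-31.5, -11.8, 0], [0, 0, 0]],
  [0, [-31.5, -11.8, 0], [0, 0, 0]],
  [0, [-31.5, -11.8, 0], [0, 0, 0]],
  [0, [-31.5, -11.8, 0], [0, 0, 0]],
  [0, [-31.5, -11.8, 0], [0, 0, 0]],
  [0, [-31.5, -11.8, 0], [0, 0, 0]],
  [0, [-31.5, -11.8, 0], [0, 0, 0]],
  [0, [-31.5, -11.8, 0], [0, 0, 0]],
  [0, [-31.5, -11.8, 0], [0, 0, 0]],
  [0, [-31.5, -11.8, 0], [0, 0, 0]],
  [0, [-31.5, -11.8, 0], [0, 0, 0]],
  [0, [0, 0, 0], [0, 0, 0]],
  [0, [0, 0, 0], [0, 0, 0]],
])

```text
time_s: 1.77
eef_pos: [499.1, 73.9, 230.6]
ee_rot: [-0.001, 0.271, 0.963, -0.0]
force: [-0.8, 0.3, -0.3]
grip_width: 0.0
```

```bash
cat > bars.py <<'E'
from h import *
from scipy.spatial.transform import Rotation as R
def bars(f):
    s,d=snap('wrist',f); q=s['ee_rot']; T=np.eye(4); T[:3,:3]=R.from_quat([q[1],q[2],q[3],q[0]]).as_matrix(); T[:3,3]=s['eef_pos']
    d['cam_to_world']=T@np.asarray(d['tool_from_camera']); P=cloud(d)
    hsv=cv2.cvtColor(d['color'],cv2.COLOR_BGR2HSV); m=(hsv[...,1]<70)&(hsv[...,2]>140)&(abs(P[...,2]-76)<9)&(np.hypot(P[...,0]-551,P[...,1]-43)<130)
    n,l,st,c=cv2.connectedComponentsWithStats(m.astype(np.uint8))
    for i in range(1,n):
        if st[i,4]>40:
            Q=P[l==i]; q=Q.mean(0); dd=q[:2]-s['eef_pos'][:2]; rt=T[:3,:3].T@(q-T[:3,3])
            print('bar',st[i],q.round(1),'rel tool',rt.round(1))
    print(s['time_s'],s['eef_pos'].round(1),s['force'].round(1)); return P,d
E
python3 - <<'E'
from bars import *
bars('w1')
E
```

```text
bar [255 184  58  12 672] [498.6  75.5  79.6] rel tool [  1.1   1.1 151. ]
bar [371 228  14  51 558] [595.8 118.6  79.6] rel tool [-59.4  88.6 150.9]
bar [183 230  16  51 551] [506.8 -30.5  79.5] rel tool [-61.2 -85.1 151.1]
1.7667 [499.1  73.9 230.6] [-0.8  0.3 -0.3]
```

View pics/w1.png

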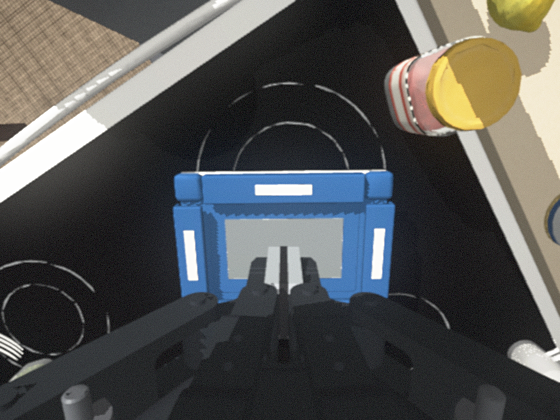

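The wrist view confirms the bar at (283,190) lies 1 mm from under the TCP, and the other sections are up too (z 79.5). Next I press +y.

Call:
carry_out([
  [0, [1, 1, 36], [0, 0, 0]],
  [0, [0, 0, 36], [0, 0, 0]],
  [0, [0, 0, 36], [0, 0, 0]],
  [0, [0, 0, 30], [0, 0, 0]],
  [0, [0, 0, 6], [0, 0, 0]],
  [0, [0, 0, 2], [0, 0, 0]],
  [0, [0, 0, 2], [0, 0, 0]],
  [0, [0, 0, 2], [0, 0, 0]],
  [0, [0, 0, 1], [0, 0, 0]],
  [0, [0, 0, 1], [0, 0, 0]],
  [0, [0, 0, 1], [0, 0, 0]],
  [0, [0, 0, 0], [0, 0, 0]],
])

```text
time_s: 2.82
eef_pos: [498.9, 76.4, 79.0]
ee_rot: [0.001, 0.27, 0.963, 0.0]
force: [-0.1, 0.8, 4.7]
grip_width: 0.002
```

Call:
carry_out([
  [0, [0, 0, 1], [0, 0, 0]],
  [0, [0, 0, 1], [0, 0, 0]],
  [0, [0, 0, 1], [0, 0, 0]],
  [0, [0, 0, 1], [0, 0, 0]],
  [0, [0, 0, 0], [0, 0, 0]],
])

```text
time_s: 3.23
eef_pos: [498.2, 76.4, 74.1]
ee_rot: [-0.0, 0.27, 0.963, -0.0]
force: [-0.1, 0.2, 0.1]
grip_width: 0.005
```

The force fell to zero at z 74, so it has snapped. Next is −y: lift, cross 124 mm and press.

Call:
carry_out([
  [0, [0, 0, -20], [0, 0, 0]],
  [0, [0, 0, -20], [0, 0, 0]],
  [0, [-31, 0, 0], [0, 0, 0]],
  [0, [-31, 0, 0], [0, 0, 0]],
  [0, [-31, 0, 0], [0, 0, 0]],
  [0, [-31, 0, 0], [0, 0, 0]],
  [0, [0, 0, 20], [0, 0, 0]],
  [0, [0, 0, 10], [0, 0, 0]],
  [0, [0, 0, 2], [0, 0, 0]],
  [0, [0, 0, 2], [0, 0, 0]],
  [0, [0, 0, 1], [0, 0, 0]],
  [0, [0, 0, 1], [0, 0, 0]],
  [0, [0, 0, 1], [0, 0, 0]],
  [0, [0, 0, 1], [0, 0, 0]],
  [0, [0, 0, 1], [0, 0, 0]],
  [0, [0, 0, 1], [0, 0, 0]],
  [0, [0, 0, 0], [0, 0, 0]],
  [0, [0, 0, 0], [0, 0, 0]],
])

```text
time_s: 4.73
eef_pos: [604.5, 12.1, 74.5]
ee_rot: [0.0, 0.27, 0.963, 0.0]
force: [-0.0, 0.0, -0.9]
grip_width: 0.001
```

Call:
carry_out([
  [0, [0, 0, -20], [0, 0, 0]],
  [0, [0, 0, -20], [0, 0, 0]],
  [0, [20, 29, 0], [0, 0, 0]],
  [0, [20, 29, 0], [0, 0, 0]],
  [0, [22, 29, 0], [0, 0, 0]],
  [0, [0, 0, 0], [0, 0, 0]],
  [0, [0, 0, 20], [0, 0, 0]],
  [0, [0, 0, 10], [0, 0, 0]],
  [0, [0, 0, 2], [0, 0, 0]],
  [0, [0, 0, 2], [0, 0, 0]],
  [0, [0, 0, 1], [0, 0, 0]],
  [0, [0, 0, 1], [0, 0, 0]],
  [0, [0, 0, 1], [0, 0, 0]],
  [0, [0, 0, 1], [0, 0, 0]],
  [0, [0, 0, 1], [0, 0, 0]],
  [0, [0, 0, 1], [0, 0, 0]],
  [0, [0, 0, 0], [0, 0, 0]],
  [0, [0, 0, 0], [0, 0, 0]],
])

```text
time_s: 6.23
eef_pos: [596.8, 118.5, 74.4]
ee_rot: [0.0, 0.27, 0.963, 0.0]
force: [0.3, 0.3, 0.3]
grip_width: 0.0
```

Next is −x: lift, go −174 mm along the tool's y and press.

Call:
carry_out([
  [0, [0, 0, -20], [0, 0, 0]],
  [0, [0, 0, -20], [0, 0, 0]],
  [0, [0, -35, 0], [0, 0, 0]],
  [0, [0, -35, 0], [0, 0, 0]],
  [0, [0, -35, 0], [0, 0, 0]],
  [0, [0, -35, 0], [0, 0, 0]],
  [0, [0, -34, 0], [0, 0, 0]],
  [0, [0, 0, 20], [0, 0, 0]],
  [0, [0, 0, 10], [0, 0, 0]],
  [0, [0, 0, 2], [0, 0, 0]],
  [0, [0, 0, 2], [0, 0, 0]],
  [0, [0, 0, 1], [0, 0, 0]],
  [0, [0, 0, 1], [0, 0, 0]],
  [0, [0, 0, 1], [0, 0, 0]],
  [0, [0, 0, 1], [0, 0, 0]],
  [0, [0, 0, 1], [0, 0, 0]],
  [0, [0, 0, 1], [0, 0, 0]],
  [0, [0, 0, 0], [0, 0, 0]],
  [0, [0, 0, 0], [0, 0, 0]],
])

```text
time_s: 7.82
eef_pos: [506.5, -30.0, 74.4]
ee_rot: [0.0, 0.269, 0.963, -0.0]
force: [-0.3, 0.3, 0.0]
grip_width: -0.002
```

Lift, move back above +y and look.

Call:
carry_out([
  [0, [0, 0, -40], [0, 0, 0]],
  [0, [0, 0, -40], [0, 0, 0]],
  [0, [0, 0, -40], [0, 0, 0]],
  [0, [20, 30, -36], [0, 0, 0]],
  [0, [20, 30, 0], [0, 0, 0]],
  [0, [22, 27, 0], [0, 0, 0]],
  [0, [0, 0, 0], [0, 0, 0]],
  [0, [0, 0, 0], [0, 0, 0]],
  [0, [0, 0, 0], [0, 0, 0]],
])

```text
time_s: 8.57
eef_pos: [498.8, 69.6, 223.7]
ee_rot: [0.0, 0.269, 0.963, -0.0]
force: [0.4, 0.1, -0.5]
grip_width: -0.001
```

```bash
python3 - <<'E'
from bars import *
bars('w2')
for n in ('scene','side'):
    s,d=snap(n,n+'2'); P=cloud(d)
    hsv=cv2.cvtColor(d['color'],cv2.COLOR_BGR2HSV); m=(hsv[...,1]<70)&(hsv[...,2]>150)&(abs(P[...,2]-76)<9)&(np.hypot(P[...,0]-551,P[...,1]-43)<130)
    k,l,st,c=cv2.connectedComponentsWithStats(m.astype(np.uint8))
    for i in range(1,k):
        if st[i,4]>5: print(n,st[i],P[l==i].mean(0).round(1))
a=cv2.imread('pics/scene2.png')[150:250,160:300]; cv2.imwrite('pics/sc2z.png',cv2.resize(a,None,fx=5,fy=5,interpolation=cv2.INTER_CUBIC))
E
```

```text
bar [259 181  58  12 655] [498.8  75.8  71.9] rel tool [  3.3   5.4 151.8]
bar [375 225  15  52 572] [595.7 118.8  71.8] rel tool [-57.3  92.4 151.9]
bar [187 227  15  51 558] [506.6 -30.4  71.8] rel tool [-58.5 -81.4 151.9]
8.5667 [498.8  69.6 223.7] [ 0.4  0.1 -0.5]
scene [231 172  16   7  45] [596.  118.   72.6]
scene [264 182   9  12  42] [605.5  13.1  71.5]
scene [225 194   9  12  46] [498.1  74.8  71.9]
scene [251 211  17   7  51] [506.9 -31.1  71.9]
side [252 191   8   2   9] [605.6 113.1  72.5]
side [272 199   3   6  15] [604.5  10.4  72.2]
side [232 201   3   6  18] [497.8  74.2  72.4]
side [246 215   8   1   8] [494.7 -25.2  72.8]
side [256 214   7   2  12] [519.5 -38.6  72.2]
```

View pics/w2.png

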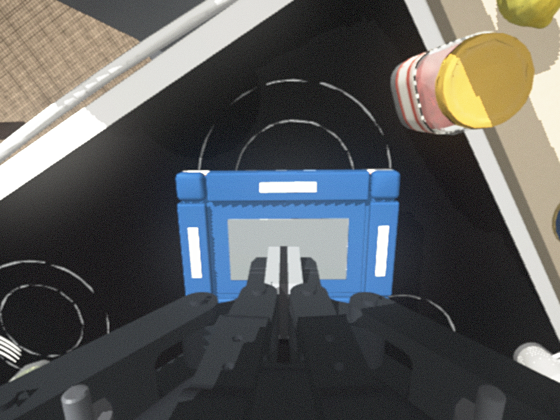

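View pics/sc2z.png

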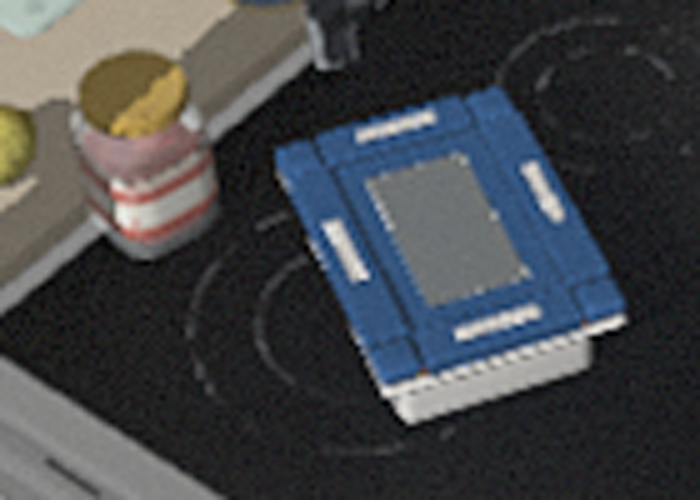

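The zoomed scene view shows all four bars at about z 72, flush with the corners, with no orange seal left. The box and jam jar haven't moved, and the arm is clear of everything. I'm handing it in.

```bash
python3 -c "
from rig import ctrl
print(ctrl.finish_job())"
```

```text
the job is handed in; nothing more can be done
None
```

All four sides of the lid are now shut flush with the corners. I pressed each raised rim section with closed fingertips, in the order +y, −y, +x, −x. These names are from my measured frame, as the images don't tell the box's two ends apart. All four were up at the start.

- **Click:** The wrist force was back near zero at the end of each press, about 74 mm up. The highest force I read was 4.7 N, but readings came only at the end of each move.
- **Heights:** Before pressing, all the bar marks were at about 80 mm. Afterwards the scene and side cameras read all four at 71.5–72.8 mm, and the wrist camera read the three it could see at 71.8–71.9 mm. The orange seal no longer shows.
- **Box position:** The bars stayed within about 0.5 mm in the wrist camera. The −y bar, which the wrist camera could not see, read about 2 mm off in the scene camera, which is within its calibration error.
- **Other objects:** The jam jar looks unmoved in the images. I did not re-measure the spice jar and fork, but the arm never went near them.
- **Disagreement:** An early automatic fit of the box outline gave a wrong centre. I discarded it and used the bar marks, which agreed across all the cameras.

I handed the job in soon after 8.6 s on the robot's clock, with the arm clear above the box.

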